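Pack the gift box from counter stock and the tin feeder

TASK

Pack the open gift box: put the small round caddy, the square caddy and the white pot, which stand among the other stock on the counter, and the front tin from the sloped tin feeder each into the recess cut to its shape, so that the two caddies and the pot stand upright and the tin lies on its side, all seated on the recess floors. Set each one down, do not drop it; let the next tin roll down to the front of the feeder and leave it there, and leave the bigger round caddy where it stands.

Things in the scene. Friction and masses are not known exactly. Their poses are not given: they have to be found in the camera images.
- round_caddy_mid (a point): Small round caddy to be packed: upright tinplate cylinder, 62 mm in diameter, 74 mm tall, paper band, flat top; stands on the counter among the stock. The point is its centre, half-way up (37 mm above its underside); z is its upright axis.
- square_caddy_mid (a point): Square caddy to be packed: dark tin box 54 x 54 mm, 76 mm tall, upright, paper band; stands on the counter turned any way. The point is its centre, 38 mm above its underside; x and y are square to its side faces, z is up.
- pot_mid (a point): Small white ceramic pot with a cork-coloured lid, to be packed: upright cylinder 40 mm in diameter, 58 mm tall (the lid, from 49 mm up, is 37 mm in diameter). The point is its centre, 29 mm above its underside; z is up.
- tin0_mid (a point): Front tin of the sloped feeder, to be packed: metal cylinder with paper band, 44 mm in diameter, 64 mm long, lying on its side against the feeder's front lip, the tin nearest the robot. The point is its centre; y is its long axis (level, across the lane); x and z turn as it rolls. The next tin touches it from behind; its two ends stand free above the low lane guides; it lifts straight up.
- tin1_mid (a point): Second tin, same kind, right behind the front one (two more follow); stays in the feeder and by itself rolls 44 mm down to the lip once the front tin is gone. Point: its centre; y: its long axis. The feeder is fixed: a steel lane sloping down towards the robot at 10 degrees, 76 mm wide, its side guides 8 mm and front lip 16 mm higher than the lane floor (tin centres are 22 mm above that floor).
- fit_round_mouth (a point): Large round recess of the gift box, for the small round caddy: 76 mm in diameter, 24 mm deep, level floor, 16 mm above the counter. The point is the centre of its mouth, level with the box's rim; x and y are parallel to the box's sides, z is up.
- fit_square_mouth (a point): Square recess, for the square caddy: 67 x 67 mm, 24 mm deep. Point: centre of its mouth; x, y parallel to its sides, z up. The gift box is fixed: a red tray 212 x 212 mm, rim 40 mm above the counter, filled flush by four white card fitments 100 x 100 mm (two by two, in any arrangement), each with one dark-floored recess in its middle.
- fit_pot_mouth (a point): Small round recess of the gift box: 54 mm in diameter, 24 mm deep, for the white pot, whose lower 24 mm stand in it when seated (so it is best held by its upper half; there is no room for fingers in the recesses). The point is the centre of its mouth; x and y are parallel to the box's sides, z is up.
- fit_tin_mouth (a point): Oblong recess of the gift box: 78 mm long, 54 mm wide, only 12 mm deep, for the tin lying on its side. The point is the centre of its mouth; y runs along the recess's long side, z is up.
- big_caddy_mid (a point): Bigger round caddy of the same look, 76 mm in diameter and 95 mm tall, not to be packed: it stays where it stands on the counter. The point is its centre, 47.5 mm above its underside; z is up. It stands with the three products and an amber jar (58 mm in diameter, 80 mm tall), centres at least 115 mm apart.

How it is judged:
At the end, for the whole second after the job is handed in: Round caddy, square caddy and pot upright (7 deg) and the tin lying along its recess (14 deg), each seated (6 mm) and centred (12 mm; tin 14 mm) in its own recess, released, at rest; second tin rolled 30-58 mm forward, lying in the feeder; bigger caddy within 30 mm of its start (horizontal distance between round_caddy_mid and fit_round_mouth below 0.012 m and z of round_caddy_mid in the frame of fit_round_mouth between 0.007 and 0.019 m and angle between each of round_caddy_mid, square_caddy_mid, pot_mid's own z axis and vertical below 0.12 rad and horizontal distance between square_caddy_mid and fit_square_mouth below 0.012 m and z of square_caddy_mid in the frame of fit_square_mouth between 0.008 and 0.02 m and horizontal distance between pot_mid and fit_pot_mouth below 0.012 m and z of pot_mid in the frame of fit_pot_mouth between -0.001 and 0.011 m and horizontal distance between tin0_mid and fit_tin_mouth below 0.014 m and z of tin0_mid in the frame of fit_tin_mouth between 0.004 and 0.016 m and angle between the y axis of tin0_mid and the y axis of fit_tin_mouth, either way round below 0.25 rad and distance of tin1_mid from where it was at the start of the episode between 0.03 and 0.058 m and angle between tin1_mid's own y axis and vertical between 1.4 and 1.74 rad and linear speed of each of round_caddy, square_caddy, pot, tin0, tin1 below 0.03 m/s and contact force between the fingers and round_caddy below 0.2 N and contact force between the fingers and square_caddy below 0.2 N and contact force between the fingers and pot below 0.2 N and contact force between the fingers and tin0 below 0.2 N and distance of big_caddy_mid from where it was at the start of the episode below 0.03 m and angle between big_caddy_mid's own z axis and vertical below 0.15 rad); the robot touches nothing.
It fails at once if a product is dropped from more than about 50 mm ((linear speed of round_caddy above 1 m/s and contact force between the fingers and round_caddy below 0.05 N) or (linear speed of square_caddy above 1 m/s and contact force between the fingers and square_caddy below 0.05 N) or (linear speed of pot above 1 m/s and contact force between the fingers and pot below 0.05 N) or (linear speed of tin0 above 1 m/s and contact force between the fingers and tin0 below 0.05 N)).
It fails at once if the bigger caddy is pushed more than 30 mm or tipped (distance of big_caddy_mid from where it was at the start of the episode above 0.03 m or angle between big_caddy_mid's own z axis and vertical above 0.35 rad).
It also fails if it takes over 102 s, if anything falls off the work surface, if the arm or the gripper's body presses on something with over 40 N, if the wrist force passes 120 N, or if a joint passes its speed limit or range.

ROBOT

A 6-joint arm with a two-finger parallel gripper is mounted at the origin on the work surface. World frame = base frame: x ahead of the robot, y to its left, z up, the work surface at z = 0. Lengths are in m, angles in rad, forces in N, time in s.
With the tool pointing down it reaches from about 0.3 to 0.775 m from the base axis. Payload 14.6 kg.
Tool frame: the origin (TCP) lies midway between the tips of the shut fingers; the grasp point (between the pads) lies 19 mm behind it; z points along the fingers, y is the line along which they close (so a half turn about z gives the same grasp; the last joint's range is limited). The gripper opens to 94 mm and grips with 3 to 60 N. Pads are 16 mm wide; open, the fingers measure 119 mm over their backs; the gripper's body (75 mm by 177 mm) begins 78 mm behind the grasp point.
Start: joints at [1.141, 0.3, 1.521, -0, 1.321, -0.067], TCP at [0.195, 0.514, 0.205] pointing down, gripper open.
Joint ranges: [-3.03, 3.03], [-0.79, 2.21], [0.23, 2.52], [-1.04, 4.18], [0, 3.07], [-2.55, 2.55]. Speed limits (rad/s): [2.22, 2.22, 2.57, 3.14, 3.14, 3.14].

INTERFACE

Orientations are given as [roll, pitch, yaw] about the fixed x, y, z axes, in that order (R = Rz(yaw) Ry(pitch) Rx(roll)).
In Python, from station import ctrl gives the robot as it stands. The module is installed in compiled form; this text tells all that it offers.
- The arm moves only by the tool servo_tool, never from a script. Its argument "plan" is a list of rows, each a list of 7 numbers: the opening in per cent of the stroke, from 0 (shut) to 100 (fully open), then the shift along the tool's x, y, z in m, then the turn, a rotation vector about the tool's x, y, z in rad. A call has exactly 8 rows; each row shifts and turns the commanded pose from where the row before left it, along the tool's axes as they then stand; what a row does not reach is not made up. A row lasts 1/8 s, in which the tool goes at most 62.5 mm and 10.7 degrees, less where a joint would pass 70% of its speed; a pose out of reach is approached as far as the arm can. A call with a gripper value outside its range is refused whole. The fingers move at their own pace and stop on an object; "force" is the grip in N (left out, the last holds). Time passes only in rows, so rows that do not move let the fingers close, or fill a call up. It gives the time, the measured TCP pose, the force, the opening and the grip force at its end, in the units of the state.
- ctrl.get_obs(): the state, without advancing time (a new reading comes with each control period).
- ctrl.camera(name): name is "side" or "top"; returns a dict with "pixels" (384x512x3 uint8, red, green, blue), "z_map" (384x512 float32, m along the optical axis (not along the pixel's ray), 0 where there is no reading), "mtx" (3x3 intrinsics, pixels), "pose" (4x4, takes a point from camera to world coordinates). Camera axes: x right, y up, looking along -z (the intrinsics and any distortion apply to the point x, -y, -z); pixel columns grow to the right and rows downward; lengths in m; the calibration is good to about 2 mm. A picture is of the moment at which its call begins.
- ctrl.hand_in(): hands the job in; it is judged then, once.
The state is a dict: "time_s": time; "qpos": joint angles; "joint_vel": joint speeds; "tau": joint torques, N m; "ee_pos": TCP position; "eef_rot": TCP orientation; "force": force on the tool from outside, world axes, zero at the start; "moment": the same for the moment, N m; "grip_width": finger opening in m; "grip_force": force on a finger pad.
Only numpy, scipy, OpenCV 4.12 (cv2) and the standard library are available. Lean on these libraries where they do the work, as an engineer would, in place of code of your own. Each camera call takes 0.05 s, during which the arm holds its last target. There are 200 camera calls.

## Working session

There is one attempt and no reset: what is moved stays moved. The work goes in short steps, Python scripts to look and compute and a tool call to move; the robot and the scene stay as the last step left them, time stands still between calls to the robot, and variables do not carry over. Pictures are saved under pics/ and viewed, at most 14 in all, crops included, and the job is handed in when it is done.

Besides the shell and the picture viewer there is one more tool, called after "Request:" by a JSON object that holds its "fn" and its "kwargs", one argument or row to a line. servo_tool: Moves the arm, as the interface text tells. Its arguments: {"type":"object","properties":{"plan":{"type":"array","items":{"type":"array","items":{"type":"number"}}},"force":{"type":"number"}},"required":["plan"]}

```bash
mkdir -p pics; cat > h.py <<'E'
import numpy as np, cv2
from station import ctrl
def snap(n,save=None):
    c=ctrl.camera(n)
    if save: cv2.imwrite('pics/'+save,cv2.cvtColor(c['pixels'],cv2.COLOR_RGB2BGR))
    np.savez('/tmp/%s.npz'%n,**c); return c
def cloud(c):
    K=c['mtx'];z=c['z_map'];v,u=np.mgrid[:z.shape[0],:z.shape[1]]
    P=np.stack([(u-K[0,2])/K[0,0]*z,-(v-K[1,2])/K[1,1]*z,-z],-1)
    W=P@c['pose'][:3,:3].T+c['pose'][:3,3]; W[z==0]=np.nan; return W
E
python3 - <<'E'
from h import *
o=ctrl.get_obs();print({k:np.round(v,3) for k,v in o.items()})
for n in('top','side'):
    c=snap(n,n+'0.png');print(n,c['mtx'].round(1),c['pose'].round(3))
E
```

```text
{'time_s': np.float64(0.0), 'qpos': array([ 1.141,  0.3  ,  1.522,  0.   ,  1.321, -0.067]), 'joint_vel': array([ 0.001, -0.001, -0.001, -0.001, -0.   ,  0.   ]), 'tau': array([ 1.0000e-03, -5.3180e+01, -3.5274e+01,  7.1000e-02,  2.4000e-02,
       -0.0000e+00]), 'ee_pos': array([0.195, 0.514, 0.205]), 'eef_rot': array([-3.14 , -0.   ,  2.779]), 'force': array([-0.607, -0.558, -0.277]), 'moment': array([ 0.003,  0.008, -0.034]), 'grip_force': np.float64(0.0), 'grip_width': np.float64(0.094)}
top [[493.1   0.  252.5]
 [  0.  493.1 192.3]
 [  0.    0.    1. ]] [[ 1.500e-02  9.860e-01 -1.640e-01  2.650e-01]
 [-1.000e+00  1.700e-02  1.000e-02  1.000e-03]
 [ 1.300e-02  1.640e-01  9.860e-01  1.606e+00]
 [ 0.000e+00  0.000e+00  0.000e+00  1.000e+00]]
side [[463.9   0.  255.3]
 [  0.  463.9 195.8]
 [  0.    0.    1. ]] [[ 0.751  0.368 -0.548 -0.226]
 [-0.66   0.418 -0.624 -0.832]
 [-0.001  0.831  0.557  0.855]
 [ 0.     0.     0.     1.   ]]
```

View pics/top0.png

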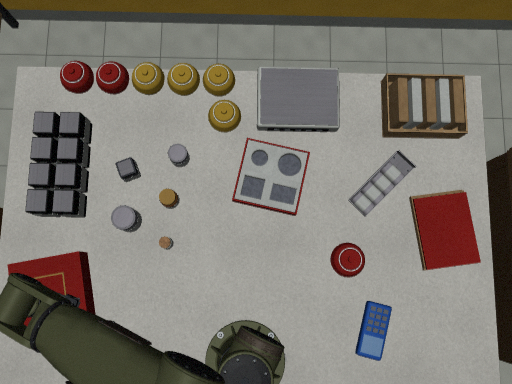

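View pics/side0.png

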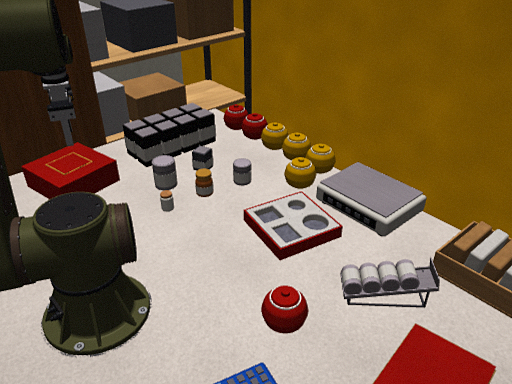

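The top view shows the square caddy at (127,168), small round caddy at (178,154), big caddy at (124,217), jar at (168,197) and pot at (166,242). The box is centred at about (271,176), with its round recess at (289,164), pot recess at (260,157), and square and oblong recesses in the lower row. In the feeder, the front tin is at about (363,203). I'll measure next.

```bash
cat > m.py <<'E'
from h import *
d=np.load('/tmp/top.npz');W=cloud(d);im=d['pixels']
Z=W[...,2]
g=W[(np.abs(Z)<0.015)];A=np.c_[g[::50,:2],np.ones(len(g[::50]))];print('counter plane',np.linalg.lstsq(A,g[::50,2],rcond=None)[0])
def top(name,u,v,r=22,band=.006):
    s=(slice(v-r,v+r),slice(u-r,u+r)); z=Z[s]
    m0=np.zeros(z.shape,bool); zt=np.nanpercentile(z[r-4:r+4,r-4:r+4],60)
    m=(np.abs(z-zt)<band).astype(np.uint8)
    n,l,st,ce=cv2.connectedComponentsWithStats(m); k=l[r,r] if l[r,r] else 1+np.argmax(st[1:,4])
    P=W[s][l==k]; (c,sz,a)=cv2.minAreaRect(P[:,:2].astype(np.float32)*1000)
    mean=P.mean(0); print(name,'ztop',zt.round(4),'mean',mean.round(4),'rect c',np.round(c,1),'size',np.round(sz,1),'ang',round(a,1),'n',len(P),'eqd',round(2000*(st[k,4]*(0.001*1000*(1.606-zt)/493.1/.99)**2/np.pi)**.5/1,1))
top('square',127,168,16);top('round',178,154,16);top('big',124,217,20);top('jar',168,197,16);top('pot',166,242,14)
# box rim plane
s=(slice(130,222),slice(225,320));b=W[s];z=b[...,2]
print('rim z',np.nanmedian(z[np.abs(z-.04)<.01]))
m=(np.abs(z-.04)<.008).astype(np.uint8)
n,l,st,ce=cv2.connectedComponentsWithStats(m);k=1+np.argmax(st[1:,4]);P=b[l==k]
print('box',cv2.minAreaRect(P[:,:2].astype(np.float32)*1000))
im2=im[s].astype(int)
white=(im2.min(-1)>130)
cs,h=cv2.findContours(((l==k)).astype(np.uint8),cv2.RETR_CCOMP,cv2.CHAIN_APPROX_NONE)
for c,hh in zip(cs,h[0]):
    if hh[3]>=0 and cv2.contourArea(c)>60:
        q=c[:,0]; Q=b[q[:,1],q[:,0]]; print('hole',cv2.contourArea(c),np.round(cv2.minAreaRect(Q[:,:2].astype(np.float32)*1000)[0],1),cv2.minAreaRect(Q[:,:2].astype(np.float32)*1000)[1:])
# feeder
s=(slice(145,222),slice(340,422));f=W[s];print('feeder z');print(np.round(Z[150:218:4,345:417:4]*1000).astype(int))
cv2.imwrite('pics/crop.png',cv2.cvtColor(np.hstack([cv2.resize(im[130:222,225:317],(552,552),interpolation=2)[:, :400],cv2.resize(im[145:222,340:417],(400,552)) ]),cv2.COLOR_RGB2BGR))
E
python3 m.py
```

```text
counter plane [-0.00031548  0.00039227  0.00028584]
square ztop 0.0767 mean [0.5934 0.3878 0.0763] rect c [594.4 388.4] size [54.2 54.5] ang 21.3 n 264 eqd 57.4
round ztop 0.075 mean [0.6434 0.2273 0.0743] rect c [643.4 227.5] size [59.9 57.7] ang 1.8 n 264 eqd 57.5
big ztop 0.0961 mean [0.4323 0.3817 0.0956] rect c [432.6 381.9] size [74.  74.7] ang 33.7 n 447 eqd 73.8
jar ztop 0.0812 mean [0.5016 0.2529 0.0806] rect c [501.9 252.7] size [51.3 46.1] ang 46.4 n 198 eqd 49.6
pot ztop 0.0572 mean [0.3604 0.2581 0.057 ] rect c [360.6 258. ] size [33.3 35.3] ang 10.7 n 108 eqd 37.2
rim z 0.03954096063667856
box ((582.530029296875, -74.35946655273438), (212.1830596923828, 213.47598266601562), 77.82559204101562)
hole 417.0 [ 522.8 -113.2] ((86.34549713134766, 60.56925582885742), 78.49057006835938)
hole 451.5 [543.2 -14.6] ((72.89813995361328, 75.88712310791016), 76.72557830810547)
hole 439.5 [ 620.2 -133.2] ((77.04570007324219, 79.9532470703125), 44.854270935058594)
hole 230.0 [641.5 -35.4] ((56.44722366333008, 56.10481262207031), 26.760074615478516)
feeder z
[[                   2        
[... 6093 characters left out ...]
5
                     2                    7                    1
                    -7                    3                   21]
 [                   4                    3                    7
                     3                    0                   57
                     0                    4                   11
                    -4                    5                    6
                    -3                    0                   -7
                     1                    2                   15]]m.py:26: RuntimeWarning: invalid value encountered in cast
  s=(slice(145,222),slice(340,422));f=W[s];print('feeder z');print(np.round(Z[150:218:4,345:417:4]*1000).astype(int))
```

```bash
python3 - <<'E'
from h import *
im=np.load('/tmp/top.npz')['pixels']
a=cv2.resize(im[132:222,226:316],(400,400),interpolation=2);b=cv2.resize(im[140:220,340:420],(400,400),interpolation=2)
cv2.imwrite('pics/c2.png',cv2.cvtColor(np.hstack([a,b]),cv2.COLOR_RGB2BGR))
E
```

```text
(no output)
```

View pics/c2.png

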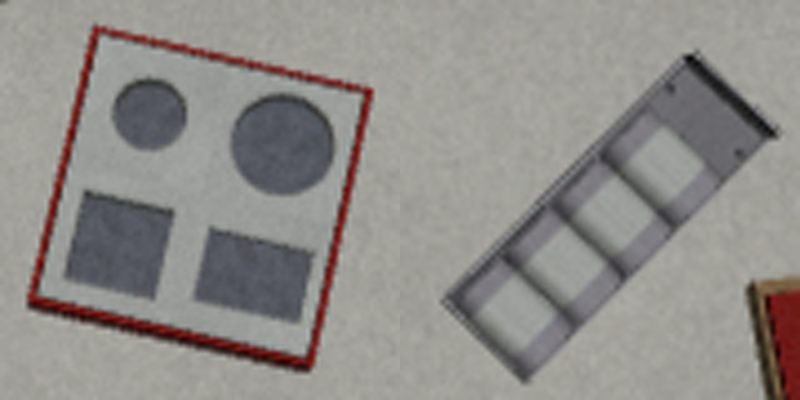

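The crop confirms the box layout: pot recess upper left, round upper right, square lower left, oblong lower right. The four tins lie in the lane, with the front one at the lower left end. The box and caddies are measured, so I'll fit the feeder tins and make the first move.

```bash
cat > f.py <<'E'
from h import *
from scipy.optimize import least_squares
import sys
nt=int(sys.argv[1]) if len(sys.argv)>1 else 4
d=np.load('/tmp/top.npz');W=cloud(d);b=W[140:222,338:422];P=b[(b[...,2]>.045)&(b[...,2]<.13)]
c,sz,a=cv2.minAreaRect(P[:,:2].astype(np.float32)*1000);print('rect',c,sz,a)
im=d['pixels'][140:222,338:422].astype(int)
S=cloud(np.load('/tmp/side.npz'))[255:300,335:422];s2=S[(S[...,2]>.06)&(S[...,2]<.13)]
for nm,Q in(('top',P),('side',s2)):
    def res(p,raw=False):
        x,y,z,t=p;e=np.array([np.cos(t),np.sin(t)]);s=(Q[:,:2]-[x,y])@e;l=(Q[:,:2]-[x,y])@[-e[1],e[0]]
        i=np.arange(nt)[:,None]*.044;r=np.hypot(s-i*np.cos(.1745),Q[:,2]-z-i*np.sin(.1745))-.022
        r=r[np.abs(r).argmin(0),np.arange(len(Q))]
        return (r,l) if raw else r
    best=min((least_squares(res,[x0,y0,.058,np.radians(-48)],loss='soft_l1',f_scale=.003,x_scale=[.01,.01,.01,.1]) for x0 in(.47,.49,.51) for y0 in(-.36,-.34,-.38)),key=lambda o:o.cost)
    r,l=res(best.x,True);k=abs(r)<.004;lo,hi=np.percentile(l[k],[1,99])
    x=best.x;t=x[3];off=(lo+hi)/2;print(nm,best.cost,x[:3]+[-np.sin(t)*off,np.cos(t)*off,0],np.degrees(t),'len',hi-lo)
E
python3 f.py
cat > t.py <<'E'
import sys
from h import *
from scipy.spatial.transform import Rotation as R
# usage: t.py x y z closing_angle_deg -> remaining shift/turn in tool axes
x,y,z,a=map(float,sys.argv[1:5]);o=ctrl.get_obs();M=R.from_euler('xyz',o['eef_rot'])
T=R.from_euler('xyz',[np.pi,0,np.radians(a+90)])
print('shift',M.inv().apply(np.array([x,y,z])-o['ee_pos']).round(4),'turn',(M.inv()*T).as_rotvec().round(4),'| pos',o['ee_pos'].round(4),'t',o['time_s'].round(2),'F',o['force'].round(1),'w',round(float(o['grip_width']),4),'gf',round(float(o['grip_force']),1),'q1,6',o['qpos'][[0,5]].round(2))
E
python3 t.py .6434 .2274 .15 77.8
```

```text
rect (557.6183471679688, -425.7418212890625) (75.50861358642578, 219.57908630371094) 46.01654815673828
top 0.01602047560542508 [ 0.56427187 -0.364507    0.05980685] -90.70222458000532 len 0.18361977866075874
side 0.013178625717954407 [ 0.49610828 -0.36438147  0.05412279] -46.05783759380052 len 0.06770806601186097Traceback (most recent call last):
  File "t.py", line 7, in <module>
    print('shift',M.inv().apply(np.array([x,y,z])-o['ee_pos']).round(4),'turn',(M.inv()*T).as_rotvec().round(4),'| pos',o['ee_pos'].round(4),'t',o['time_s'].round(2),'F',o['force'].round(1),'w',round(float(o['grip_width']),4),'gf',round(float(o['grip_force']),1),'q1,6',o['qpos'][[0,5]].round(2))
                                                                                                                                                 ^^^^^^^^^^^^^^^^^
AttributeError: 'float' object has no attribute 'round'
```

```bash
sed -i "s/o\['time_s'\].round(2)/round(float(o['time_s']),2)/" t.py; python3 t.py .6434 .2274 .15 77.8
```

```text
shift [-0.5208 -0.1088  0.055 ] turn [-1.000e-03 -1.000e-04 -1.499e-01] | pos [0.1951 0.514  0.2049] t 0.1 F [0.8 0.4 0.2] w 0.094 gf 0.0 q1,6 [ 1.14 -0.07]
```

Request:
{"fn": "servo_tool", "kwargs": {
  "plan": [
    [100,-0.055,-0.011,0,0,0,0],
    [100,-0.06,-0.012,0,0,0,0],
    [100,-0.06,-0.012,0,0,0,0],
    [100,-0.06,-0.012,0,0,0,0],
    [100,-0.06,-0.012,0,0,0,0],
    [100,-0.06,-0.012,0,0,0,0],
    [100,-0.06,-0.012,0,0,0,0],
    [100,-0.06,-0.012,0,0,0,-0.15]
  ],
  "force": 20
}}

```text
time_s: 1.1
ee_pos: [0.607, 0.2555, 0.2051]
eef_rot: [-3.141, -0.001, 2.931]
force: [-0.9, 0.9, 1.2]
grip_width: 0.0936
grip_force: 0.0
```

```bash
python3 t.py .6434 .2274 .036 77.8
```

```text
shift [-0.0416 -0.0198  0.1691] turn [-0.0002 -0.0005  0.0028] | pos [0.607  0.2555 0.2051] t 1.1 F [-0.9  0.9  1.2] w 0.0936 gf 0.0 q1,6 [ 0.34 -1.02]
```

Request:
{"fn": "servo_tool", "kwargs": {
  "plan": [
    [100,-0.0416,-0.0198,0.01,0,0,0],
    [100,0,0,0.04,0,0,0],
    [100,0,0,0.05,0,0,0],
    [100,0,0,0.045,0,0,0],
    [100,0,0,0.024,0,0,0],
    [100,0,0,0,0,0,0],
    [40,0,0,0,0,0,0],
    [40,0,0,0,0,0,0]
  ],
  "force": 20
}}

```text
time_s: 2.1
ee_pos: [0.6427, 0.2289, 0.038]
eef_rot: [3.141, 0.002, 2.929]
force: [-0.2, -0.1, 0.4]
grip_width: 0.0774
grip_force: 0.0
```

```bash
python3 t.py .6434 .2274 .036 77.8
```

```text
shift [-0.001  -0.0013  0.002 ] turn [0.001  0.0019 0.0001] | pos [0.6427 0.2289 0.038 ] t 2.1 F [-0.2 -0.1  0.4] w 0.0774 gf 0.0 q1,6 [ 0.29 -1.07]
```

Request:
{"fn": "servo_tool", "kwargs": {
  "plan": [
    [0,0,0,0.001,0,0,0],
    [0,0,0,0,0,0,0],
    [0,0,0,0,0,0,0],
    [0,0,0,0,0,0,0],
    [0,0,0,-0.005,0,0,0],
    [0,0,0,-0.02,0,0,0],
    [0,0,0,-0.04,0,0,0],
    [0,0,0,-0.04,0,0,0]
  ]
}}

```text
time_s: 3.1
ee_pos: [0.642, 0.2286, 0.1429]
eef_rot: [3.141, 0.0, 2.929]
force: [0.2, -0.9, -3.2]
grip_width: 0.062
grip_force: 20.0
```

```bash
python3 t.py .6205 -.1335 .15 77.8
```

```text
shift [-0.0555 -0.3585 -0.0072] turn [0.0003 0.0005 0.0001] | pos [0.642  0.2286 0.1429] t 3.1 F [ 0.2 -0.9 -3.2] w 0.062 gf 20.0 q1,6 [ 0.29 -1.07]
```

Request:
{"fn": "servo_tool", "kwargs": {
  "plan": [
    [0,-0.008,-0.035,-0.007,0,0,0],
    [0,-0.008,-0.05,0,0,0,0],
    [0,-0.008,-0.055,0,0,0,0],
    [0,-0.008,-0.055,0,0,0,0],
    [0,-0.008,-0.055,0,0,0,0],
    [0,-0.008,-0.055,0,0,0,0],
    [0,-0.0075,-0.0335,0,0,0,0],
    [0,0,-0.02,0,0,0,0]
  ]
}}

```text
time_s: 4.1
ee_pos: [0.6205, -0.1351, 0.1485]
eef_rot: [-3.142, 0.001, 2.927]
force: [0.8, 0.9, -2.5]
grip_width: 0.0618
grip_force: 20.0
```

```bash
python3 t.py .6205 -.1335 .056 77.8
```

```text
shift [0.0004 0.0016 0.0925] turn [-0.      0.001  -0.0012] | pos [ 0.6205 -0.1351  0.1485] t 4.1 F [ 0.8  0.9 -2.5] w 0.0618 gf 20.0 q1,6 [-0.27 -1.63]
```

Request:
{"fn": "servo_tool", "kwargs": {
  "plan": [
    [0,0,0.0015,0.02,0,0,0],
    [0,0,0,0.025,0,0,0],
    [0,0,0,0.02,0,0,0],
    [0,0,0,0.015,0,0,0],
    [0,0,0,0.008,0,0,0],
    [0,0,0,0.004,0,0,0],
    [0,0,0,0.001,0,0,0],
    [0,0,0,0,0,0,0]
  ]
}}

```text
time_s: 5.1
ee_pos: [0.6211, -0.1321, 0.0549]
eef_rot: [-3.142, 0.001, 2.929]
force: [0.8, 1.0, -1.4]
grip_width: 0.0617
grip_force: 20.0
```

```bash
python3 t.py .6205 -.1335 .053 77.8
```

```text
shift [ 0.0003 -0.0015  0.0019] turn [-0.      0.0008  0.0001] | pos [ 0.6211 -0.1321  0.0549] t 5.1 F [ 0.8  1.  -1.4] w 0.0617 gf 20.0 q1,6 [-0.27 -1.63]
```

Creep to contact, then open.

Request:
{"fn": "servo_tool", "kwargs": {
  "plan": [
    [0,0,-0.001,0.001,0,0,0],
    [0,0,0,0.001,0,0,0],
    [0,0,0,0.0005,0,0,0],
    [0,0,0,0,0,0,0],
    [80,0,0,0,0,0,0],
    [80,0,0,0,0,0,0],
    [80,0,0,0,0,0,0],
    [80,0,0,0,0,0,0]
  ]
}}

```text
time_s: 6.1
ee_pos: [0.6207, -0.133, 0.052]
eef_rot: [3.142, 0.0, 2.929]
force: [0.7, -0.1, 0.0]
grip_width: 0.0752
grip_force: 0.0
```

```bash
python3 t.py .6205 -.1335 .053 77.8
```

```text
shift [ 0.0001 -0.0005 -0.001 ] turn [0.     0.     0.0001] | pos [ 0.6207 -0.133   0.052 ] t 6.1 F [ 0.7 -0.1  0. ] w 0.0752 gf 0.0 q1,6 [-0.27 -1.63]
```

Request:
{"fn": "servo_tool", "kwargs": {
  "plan": [
    [80,0,0,-0.02,0,0,0],
    [80,0,0,-0.05,0,0,0],
    [80,0,0,-0.06,0,0,0],
    [100,0.015,0.045,-0.02,0,0,0],
    [100,0.015,0.056,0,0,0,0],
    [100,0.015,0.056,0,0,0,0],
    [100,0.015,0.056,0,0,0,0],
    [100,0.015,0.056,0,0,0,0]
  ]
}}

```text
time_s: 7.1
ee_pos: [0.6039, 0.1476, 0.2038]
eef_rot: [3.141, 0.002, 2.929]
force: [0.3, 0.4, 0.3]
grip_width: 0.0938
grip_force: 0.0
```

Request:
{"fn": "servo_tool", "kwargs": {
  "plan": [
    [100,0.015,0.056,0,0,0,0],
    [100,0.015,0.056,0,0,0,0],
    [100,0.015,0.056,0,0,0,0],
    [100,0.015,0.056,0,0,0,-0.11],
    [100,0,0,0,0,0,-0.16],
    [100,0,0,0,0,0,-0.16],
    [100,0,0,0,0,0,-0.155],
    [100,0,0,0,0,0,0]
  ]
}}

```text
time_s: 8.1
ee_pos: [0.5928, 0.3775, 0.2033]
eef_rot: [3.141, 0.001, -2.77]
force: [0.2, 0.3, 0.3]
grip_width: 0.0939
grip_force: 0.0
```

```bash
python3 t.py .594 .3881 .038 111.3; python3 - <<'E'
from h import *
snap('top');snap('side')
E
python3 f.py
```

```text
shift [-0.0047  0.0095  0.1654] turn [ 0.0002  0.0012 -0.0004] | pos [0.5928 0.3775 0.2033] t 8.1 F [0.2 0.3 0.3] w 0.0939 gf 0.0 q1,6 [ 0.51 -1.43]
rect (557.251220703125, -425.39862060546875) (75.62127685546875, 218.4871826171875) 45.92125701904297
top 0.015781868555372704 [ 0.56485015 -0.36441181  0.05971469] -90.7095815341778 len 0.18243520276412273
side 0.012887965242118373 [ 0.49558256 -0.36492813  0.05413958] -45.44746026707531 len 0.0668401525303961
```

Request:
{"fn": "servo_tool", "kwargs": {
  "plan": [
    [100,-0.0047,0.0095,0.02,0,0,0],
    [100,0,0,0.05,0,0,0],
    [100,0,0,0.05,0,0,0],
    [100,0,0,0.03,0,0,0],
    [100,0,0,0.017,0,0,0],
    [70,0,0,0,0,0,0],
    [0,0,0,0,0,0,0],
    [0,0,0,0,0,0,0]
  ]
}}

```text
time_s: 9.2
ee_pos: [0.5943, 0.3883, 0.0364]
eef_rot: [3.141, 0.002, -2.77]
force: [0.7, -0.2, 0.5]
grip_width: 0.0674
grip_force: 0.0
```

```bash
python3 t.py .594 .3881 .038 111.3
```

```text
shift [ 0.0003 -0.0001 -0.0016] turn [0.0003 0.0021 0.0003] | pos [0.5943 0.3883 0.0364] t 9.2 F [ 0.7 -0.2  0.5] w 0.0674 gf 0.0 q1,6 [ 0.53 -1.42]
```

Request:
{"fn": "servo_tool", "kwargs": {
  "plan": [
    [0,0,0,0,0,0,0],
    [0,0,0,0,0,0,0],
    [0,0,0,0,0,0,0],
    [0,0,0,0,0,0,0],
    [0,0,0,-0.005,0,0,0],
    [0,0,0,-0.02,0,0,0],
    [0,0,0,-0.04,0,0,0],
    [0,0,0,-0.045,0,0,0]
  ]
}}

```text
time_s: 10.2
ee_pos: [0.5936, 0.3878, 0.147]
eef_rot: [-3.142, -0.0, -2.769]
force: [0.1, 0.8, -1.4]
grip_width: 0.0542
grip_force: 19.9
```

```bash
python3 t.py .5437 -.0148 .15 111.3
```

```text
shift [ 0.1929 -0.3569 -0.003 ] turn [-0.0001 -0.0003  0.0005] | pos [0.5936 0.3878 0.147 ] t 10.2 F [ 0.1  0.8 -1.4] w 0.0542 gf 19.9 q1,6 [ 0.53 -1.42]
```

Request:
{"fn": "servo_tool", "kwargs": {
  "plan": [
    [0,0.02,-0.037,-0.003,0,0,0],
    [0,0.027,-0.05,0,0,0,0],
    [0,0.027,-0.05,0,0,0,0],
    [0,0.027,-0.05,0,0,0,0],
    [0,0.027,-0.05,0,0,0,0],
    [0,0.027,-0.05,0,0,0,0],
    [0,0.0235,-0.043,0,0,0,0],
    [0,0.0144,-0.027,0,0,0,0.1]
  ]
}}

```text
time_s: 11.2
ee_pos: [0.5437, -0.0169, 0.1494]
eef_rot: [-3.141, 0.001, -2.873]
force: [0.7, 1.6, -1.2]
grip_width: 0.0542
grip_force: 19.9
```

Request:
{"fn": "servo_tool", "kwargs": {
  "plan": [
    [0,0,0,0,0,0,0.165],
    [0,0,0,0,0,0,0.165],
    [0,0,0,0,0,0,0.155],
    [0,0,0,0,0,0,0],
    [0,0,0,0,0,0,0],
    [0,0,0,0,0,0,0],
    [0,0,0,0,0,0,0],
    [0,0,0,0,0,0,0]
  ]
}}

```text
time_s: 12.2
ee_pos: [0.5439, -0.0147, 0.148]
eef_rot: [-3.142, -0.0, 2.929]
force: [-0.2, 0.6, -1.3]
grip_width: 0.0541
grip_force: 19.9
```

```bash
python3 t.py .5437 -.0148 .0535 77.8
```

```text
shift [ 0.0002 -0.0001  0.0945] turn [-0.     -0.      0.0007] | pos [ 0.5439 -0.0147  0.148 ] t 12.2 F [-0.2  0.6 -1.3] w 0.0541 gf 19.9 q1,6 [-0.09 -1.45]
```

Request:
{"fn": "servo_tool", "kwargs": {
  "plan": [
    [0,0,0,0.02,0,0,0],
    [0,0,0,0.025,0,0,0],
    [0,0,0,0.02,0,0,0],
    [0,0,0,0.015,0,0,0],
    [0,0,0,0.008,0,0,0],
    [0,0,0,0.005,0,0,0],
    [0,0,0,0.001,0,0,0],
    [0,0,0,0,0,0,0]
  ]
}}

```text
time_s: 13.2
ee_pos: [0.5441, -0.0148, 0.0544]
eef_rot: [3.142, 0.001, 2.929]
force: [1.1, -0.4, -1.7]
grip_width: 0.0535
grip_force: 19.9
```

Request:
{"fn": "servo_tool", "kwargs": {
  "plan": [
    [0,0,0,0.001,0,0,0],
    [0,0,0,0.001,0,0,0],
    [0,0,0,0,0,0,0],
    [0,0,0,0,0,0,0],
    [0,0,0,0,0,0,0],
    [0,0,0,0,0,0,0],
    [0,0,0,0,0,0,0],
    [0,0,0,0,0,0,0]
  ]
}}

```text
time_s: 14.2
ee_pos: [0.5439, -0.0147, 0.052]
eef_rot: [-3.142, 0.0, 2.929]
force: [0.2, -0.0, -1.4]
grip_width: 0.0542
grip_force: 19.9
```

```bash
python3 t.py .5437 -.0148 .0525 77.8
```

```text
shift [ 0.0002 -0.0001 -0.0005] turn [-0.      0.      0.0001] | pos [ 0.5439 -0.0147  0.052 ] t 14.2 F [ 0.2 -0.  -1.4] w 0.0542 gf 19.9 q1,6 [-0.09 -1.45]
```

Request:
{"fn": "servo_tool", "kwargs": {
  "plan": [
    [0,0,0,0.001,0,0,0],
    [0,0,0,0.0005,0,0,0],
    [0,0,0,0,0,0,0],
    [75,0,0,0,0,0,0],
    [75,0,0,0,0,0,0],
    [75,0,0,0,0,0,0],
    [75,0,0,0,0,0,0],
    [75,0,0,0,0,0,0]
  ]
}}

```text
time_s: 15.2
ee_pos: [0.5439, -0.0148, 0.0504]
eef_rot: [-3.142, -0.0, 2.929]
force: [0.7, -0.8, -0.2]
grip_width: 0.0703
grip_force: 0.0
```

```bash
python3 t.py .3606 .2580 .2 77.8
```

```text
shift [ 0.2368  0.2279 -0.1496] turn [-0.     -0.0001  0.0001] | pos [ 0.5439 -0.0148  0.0504] t 15.2 F [ 0.7 -0.8 -0.2] w 0.0703 gf 0.0 q1,6 [-0.09 -1.45]
```

Request:
{"fn": "servo_tool", "kwargs": {
  "plan": [
    [75,0,0,-0.02,0,0,0],
    [75,0,0,-0.05,0,0,0],
    [75,0,0,-0.06,0,0,0],
    [75,0.03,0.03,-0.02,0,0,0],
    [75,0.04,0.038,0,0,0,0],
    [75,0.04,0.038,0,0,0,0],
    [75,0.04,0.038,0,0,0,0],
    [75,0.04,0.038,0,0,0,0]
  ]
}}

```text
time_s: 16.2
ee_pos: [0.3954, 0.2045, 0.2006]
eef_rot: [3.141, 0.0, 2.929]
force: [0.5, 1.0, -1.0]
grip_width: 0.0703
grip_force: 0.0
```

Request:
{"fn": "servo_tool", "kwargs": {
  "plan": [
    [75,0.03,0.03,0,0,0,0],
    [75,0.017,0.016,0,0,0,0],
    [75,0,0,0,0,0,0],
    [75,0,0,0,0,0,0],
    [75,0,0,0.04,0,0,0],
    [75,0,0,0.04,0,0,0],
    [75,0,0,0.02,0,0,0],
    [75,0,0,0,0,0,0]
  ]
}}

```text
time_s: 17.2
ee_pos: [0.3604, 0.2571, 0.0995]
eef_rot: [-3.14, -0.002, 2.928]
force: [-0.8, -0.1, 0.6]
grip_width: 0.0702
grip_force: 0.0
```

```bash
python3 t.py .3606 .2580 .031 77.8
```

```text
shift [-0.0001  0.001   0.0685] turn [-0.0018 -0.0018 -0.0012] | pos [0.3604 0.2571 0.0995] t 17.2 F [-0.8 -0.1  0.6] w 0.0702 gf 0.0 q1,6 [ 0.54 -0.82]
```

Request:
{"fn": "servo_tool", "kwargs": {
  "plan": [
    [75,0,0.001,0.03,0,0,0],
    [75,0,0,0.025,0,0,0],
    [75,0,0,0.0135,0,0,0],
    [75,0,0,0,0,0,0],
    [0,0,0,0,0,0,0],
    [0,0,0,0,0,0,0],
    [0,0,0,0,0,0,0],
    [0,0,0,0,0,0,0]
  ]
}}

```text
time_s: 18.2
ee_pos: [0.3607, 0.2592, 0.0323]
eef_rot: [3.141, 0.0, 2.929]
force: [-0.6, -0.1, 4.2]
grip_width: 0.0394
grip_force: 20.0
```

Request:
{"fn": "servo_tool", "kwargs": {
  "plan": [
    [0,0,0,0,0,0,0],
    [0,0,0,0,0,0,0],
    [0,0,0,0,0,0,0],
    [0,0,0,0,0,0,0],
    [0,0,0,0,0,0,0],
    [0,0,0,0,0,0,0],
    [0,0,0,0,0,0,0],
    [0,0,0,0,0,0,0]
  ]
}}

```text
time_s: 19.2
ee_pos: [0.3608, 0.2592, 0.0322]
eef_rot: [3.141, 0.0, 2.929]
force: [-1.7, -0.8, 5.7]
grip_width: 0.0394
grip_force: 20.0
```

```bash
python3 t.py .6417 -.0358 .16 77.8
```

```text
shift [-0.3369 -0.229  -0.1277] turn [0.0003 0.0003 0.0001] | pos [0.3608 0.2592 0.0322] t 19.2 F [-1.7 -0.8  5.7] w 0.0394 gf 20.0 q1,6 [ 0.54 -0.82]
```

Request:
{"fn": "servo_tool", "kwargs": {
  "plan": [
    [0,0,0,-0.005,0,0,0],
    [0,0,0,-0.025,0,0,0],
    [0,0,0,-0.05,0,0,0],
    [0,0,0,-0.04,0,0,0],
    [0,-0.025,-0.017,-0.018,0,0,0],
    [0,-0.042,-0.0286,0,0,0,0],
    [0,-0.042,-0.0286,0,0,0,0],
    [0,-0.042,-0.0286,0,0,0,0]
  ]
}}

```text
time_s: 20.2
ee_pos: [0.4873, 0.1254, 0.1701]
eef_rot: [3.142, 0.0, 2.929]
force: [0.4, 0.9, -0.7]
grip_width: 0.0394
grip_force: 20.0
```

Request:
{"fn": "servo_tool", "kwargs": {
  "plan": [
    [0,-0.042,-0.0286,0,0,0,0],
    [0,-0.042,-0.0286,0,0,0,0],
    [0,-0.042,-0.0286,0,0,0,0],
    [0,-0.035,-0.0238,0,0,0,0],
    [0,-0.0249,-0.0166,0,0,0,0],
    [0,0,0,0,0,0,0],
    [0,0,0,0,0,0,0],
    [0,0,0,0,0,0,0]
  ]
}}

```text
time_s: 21.2
ee_pos: [0.6412, -0.0351, 0.1702]
eef_rot: [3.142, 0.0, 2.93]
force: [-0.7, -0.3, -1.2]
grip_width: 0.0391
grip_force: 20.0
```

```bash
python3 t.py .6417 -.0358 .0485 77.8
```

```text
shift [-0.0007 -0.0006  0.1217] turn [0.     0.0001 0.001 ] | pos [ 0.6412 -0.0351  0.1702] t 21.2 F [-0.7 -0.3 -1.2] w 0.0391 gf 20.0 q1,6 [-0.11 -1.47]
```

Request:
{"fn": "servo_tool", "kwargs": {
  "plan": [
    [0,-0.0005,-0.0005,0.02,0,0,0],
    [0,0,0,0.035,0,0,0],
    [0,0,0,0.03,0,0,0],
    [0,0,0,0.02,0,0,0],
    [0,0,0,0.01,0,0,0],
    [0,0,0,0.004,0,0,0],
    [0,0,0,0,0,0,0],
    [0,0,0,0,0,0,0]
  ]
}}

```text
time_s: 22.2
ee_pos: [0.6423, -0.0365, 0.0518]
eef_rot: [3.141, 0.001, 2.929]
force: [0.5, -0.3, -1.1]
grip_width: 0.0394
grip_force: 20.0
```

Request:
{"fn": "servo_tool", "kwargs": {
  "plan": [
    [0,0,0,0.001,0,0,0],
    [0,0,0,0.001,0,0,0],
    [0,0,0,0,0,0,0],
    [0,0,0,0,0,0,0],
    [0,0,0,0,0,0,0],
    [0,0,0,0,0,0,0],
    [0,0,0,0,0,0,0],
    [0,0,0,0,0,0,0]
  ]
}}

```text
time_s: 23.2
ee_pos: [0.6419, -0.0364, 0.0489]
eef_rot: [3.142, -0.0, 2.929]
force: [-0.5, -0.3, -0.4]
grip_width: 0.039
grip_force: 20.0
```

```bash
python3 t.py .6417 -.0358 .0485 77.8
```

```text
shift [0.0003 0.0006 0.0004] turn [ 0.     -0.      0.0002] | pos [ 0.6419 -0.0364  0.0489] t 23.2 F [-0.5 -0.3 -0.4] w 0.039 gf 20.0 q1,6 [-0.11 -1.47]
```

Request:
{"fn": "servo_tool", "kwargs": {
  "plan": [
    [0,0,0,0.0005,0,0,0],
    [0,0,0,0.0005,0,0,0],
    [0,0,0,0,0,0,0],
    [0,0,0,0,0,0,0],
    [0,0,0,0,0,0,0],
    [0,0,0,0,0,0,0],
    [0,0,0,0,0,0,0],
    [0,0,0,0,0,0,0]
  ]
}}

```text
time_s: 24.2
ee_pos: [0.642, -0.0364, 0.0483]
eef_rot: [3.142, 0.0, 2.929]
force: [-2.6, -0.3, 4.7]
grip_width: 0.0395
grip_force: 20.0
```

Contact, so I'll release, rise, and start towards the feeder.

Request:
{"fn": "servo_tool", "kwargs": {
  "plan": [
    [60,0,0,0,0,0,0],
    [60,0,0,0,0,0,0],
    [60,0,0,0,0,0,0],
    [60,0,0,0,0,0,0],
    [60,0,0,-0.01,0,0,0],
    [60,0,0,-0.04,0,0,0],
    [60,0,0,-0.05,0,0,0],
    [60,0,0,-0.05,0,0,0]
  ]
}}

```text
time_s: 25.2
ee_pos: [0.6418, -0.0364, 0.2004]
eef_rot: [3.142, 0.001, 2.929]
force: [0.3, 0.2, -0.4]
grip_width: 0.0565
grip_force: 0.0
```

```bash
python3 t.py .496 -.366 .2 46; sed -i 's/+\[-np.sin(t)\*off,np.cos(t)\*off,0\]/+np.array([-np.sin(t)*off,np.cos(t)*off,0])/' f.py; python3 - <<'E'
# tin0/tin axis: white band blobs in the two views
from h import *
for n,(r,c) in dict(top=((140,222),(338,422)),side=((250,305),(330,425))).items():
    d=np.load('/tmp/%s.npz'%n);W=cloud(d);im=d['pixels'][r[0]:r[1],c[0]:c[1]].astype(int);w=W[r[0]:r[1],c[0]:c[1]]
    m=((im.min(-1)>125)&(w[...,2]>.05)).astype(np.uint8)
    m=cv2.erode(m,np.ones((2,2),np.uint8))
    k,l,st,ce=cv2.connectedComponentsWithStats(m,connectivity=4)
    for i in range(1,k):
        if st[i,4]>15: print(n,st[i,4],ce[i]+[c[0],r[0]],np.nanmedian(w[l==i],0).round(4),'zmax',np.nanpercentile(w[l==i][:,2],85).round(4))
E
```

```text
shift [ 7.29e-02 -3.53e-01  3.00e-04] turn [2.000e-04 5.000e-04 5.552e-01] | pos [ 0.6418 -0.0364  0.2004] t 25.2 F [ 0.3  0.2 -0.4] w 0.0565 gf 0.0 q1,6 [-0.11 -1.47]
top 184 [393.58152174 173.54891304] [ 0.5825 -0.4556  0.0974] zmax 0.1016
top 182 [383.56593407 183.25274725] [ 0.5535 -0.4251  0.0901] zmax 0.0945
top 172 [373.31395349 192.96511628] [ 0.5231 -0.3944  0.0831] zmax 0.0869
top 175 [363.64571429 203.20571429] [ 0.4917 -0.3656  0.0753] zmax 0.0788
side 243 [406.8600823  269.06584362] [ 0.5832 -0.4547  0.0974] zmax 0.0998
side 238 [388.23529412 270.63865546] [ 0.5528 -0.4244  0.0898] zmax 0.0919
side 233 [369.84549356 272.527897  ] [ 0.5218 -0.3951  0.0824] zmax 0.0847
side 229 [351.31004367 274.18777293] [ 0.4906 -0.3653  0.0748] zmax 0.0771
side 31 [420.93548387 274.70967742] [ 0.6305 -0.4725  0.0618] zmax 0.0634
side 24 [421.66666667 284.91666667] [ 0.5992 -0.4916  0.0616] zmax 0.0685
```

Request:
{"fn": "servo_tool", "kwargs": {
  "plan": [
    [100,0.008,-0.035,0,0,0,0],
    [100,0.0115,-0.055,0,0,0,0],
    [100,0.0115,-0.055,0,0,0,0],
    [100,0.0115,-0.055,0,0,0,0],
    [100,0.0115,-0.055,0,0,0,0],
    [100,0.0115,-0.055,0,0,0,0],
    [100,0.0085,-0.044,0,0,0,0.08],
    [100,0,0,0,0,0,0.16]
  ]
}}

```text
time_s: 26.2
ee_pos: [0.4933, -0.3695, 0.1986]
eef_rot: [-3.141, 0.001, 2.681]
force: [0.4, 1.3, 0.2]
grip_width: 0.0942
grip_force: 0.0
```

Request:
{"fn": "servo_tool", "kwargs": {
  "plan": [
    [100,0,0,0,0,0,0.16],
    [100,0,0,0,0,0,0.155],
    [100,0,0,0.03,0,0,0],
    [100,0,0,0.03,0,0,0],
    [100,0,0,0.02,0,0,0],
    [100,0,0,0,0,0,0],
    [100,0,0,0,0,0,0],
    [100,0,0,0,0,0,0]
  ]
}}

```text
time_s: 27.2
ee_pos: [0.4952, -0.3671, 0.1192]
eef_rot: [3.142, 0.002, 2.374]
force: [0.3, 0.2, -1.4]
grip_width: 0.0941
grip_force: 0.0
```

```bash
python3 t.py .4949 -.3672 .05 46;  python3 - <<'E'
from h import *
c=snap('side');t=snap('top')
a=cv2.resize(c['pixels'][225:325,320:440],(480,400));b=cv2.resize(t['pixels'][130:220,226:316],(320,320))
b=np.vstack([b,np.zeros((80,320,3),np.uint8)])
cv2.imwrite('pics/s1.png',cv2.cvtColor(np.hstack([a,b]),cv2.COLOR_RGB2BGR))
E
```

```text
shift [ 0.0003 -0.0003  0.0692] turn [0.0001 0.0017 0.0002] | pos [ 0.4952 -0.3671  0.1192] t 27.2 F [ 0.3  0.2 -1.4] w 0.0941 gf 0.0 q1,6 [-0.7 -1.5]
```

View pics/s1.png

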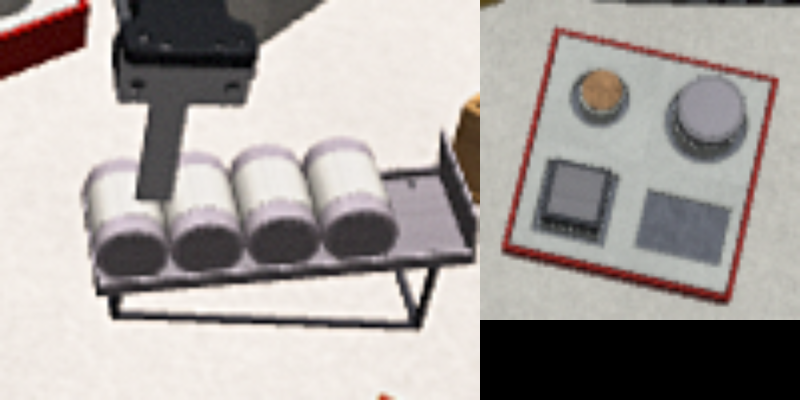

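The picture shows all three products seated in their recesses, and the finger above the front tin at crop (157,190), with that tin's near end face at (132,250). I'll check the estimate by casting the end-face pixels.

```bash
python3 - <<'E'
from h import *
c=np.load('/tmp/side.npz');K=c['mtx'];T=np.linalg.inv(c['pose'])
ax=np.array([np.cos(np.radians(46)),np.sin(np.radians(46)),0])
def pr(p):
    q=T[:3,:3]@p+T[:3,3];return (K[0,0]*q[0]/-q[2]+K[0,2],-K[1,1]*q[1]/-q[2]+K[1,2])
for z in(.052,.055): 
    u=pr(np.array([.4949,-.3672,z])-.032*ax);print('end centre crop px',(u[0]-320)*4,(u[1]-225)*4)
u=pr(np.array([.4949,-.3672,.05])-.05*ax);print('finger tip',(u[0]-320)*4,(u[1]-225)*4)
E
```

```text
end centre crop px 134.1575611648982 260.87470775694374
end centre crop px 134.74802176173284 257.25751999712975
finger tip 137.70458728735002 285.5020500141718
```

Request:
{"fn": "servo_tool", "kwargs": {
  "plan": [
    [100,0,0,0.02,0,0,0],
    [100,0,0,0.02,0,0,0],
    [100,0,0,0.018,0,0,0],
    [100,0,0,0.01,0,0,0],
    [100,0,0,0,0,0,0],
    [0,0,0,0,0,0,0],
    [0,0,0,0,0,0,0],
    [0,0,0,0,0,0,0]
  ]
}}

```text
time_s: 28.3
ee_pos: [0.495, -0.3669, 0.0504]
eef_rot: [3.141, 0.001, 2.374]
force: [0.5, 1.1, 0.7]
grip_width: 0.0675
grip_force: 0.7
```

Request:
{"fn": "servo_tool", "kwargs": {
  "plan": [
    [0,0,0,0,0,0,0],
    [0,0,0,0,0,0,0],
    [0,0,0,0,0,0,0],
    [0,0,0,0,0,0,0],
    [0,0,0,0,0,0,0],
    [0,0,0,0,0,0,0],
    [0,0,0,0,0,0,0],
    [0,0,0,0,0,0,0]
  ]
}}

```text
time_s: 29.3
ee_pos: [0.495, -0.3669, 0.0503]
eef_rot: [3.141, 0.001, 2.374]
force: [-0.2, 2.6, 5.5]
grip_width: 0.0641
grip_force: 20.0
```

Request:
{"fn": "servo_tool", "kwargs": {
  "plan": [
    [0,0,0,-0.005,0,0,0],
    [0,0,0,-0.01,0,0,0],
    [0,0,0,-0.015,0,0,0],
    [0,0,0,-0.02,0,0,0],
    [0,0,0,-0.03,0,0,0],
    [0,0,0,-0.03,0,0,0],
    [0,0,0,0,0,0,0],
    [0,0,0,0,0,0,0]
  ]
}}

```text
time_s: 30.3
ee_pos: [0.4945, -0.3666, 0.1593]
eef_rot: [-3.142, -0.001, 2.374]
force: [-0.9, 0.0, -1.2]
grip_width: 0.0637
grip_force: 20.0
```

```bash
python3 t.py .523 -.113 .16 46;  python3 - <<'E'
from h import *
c=snap('side')
cv2.imwrite('pics/s2.png',cv2.cvtColor(cv2.resize(c['pixels'][195:325,310:440],(520,520)),cv2.COLOR_RGB2BGR))
E
```

```text
shift [ 0.1557  0.2022 -0.0006] turn [-0.0001 -0.0009  0.0001] | pos [ 0.4945 -0.3666  0.1593] t 30.3 F [-0.9  0.  -1.2] w 0.0637 gf 20.0 q1,6 [-0.7 -1.5]
```

View pics/s2.png

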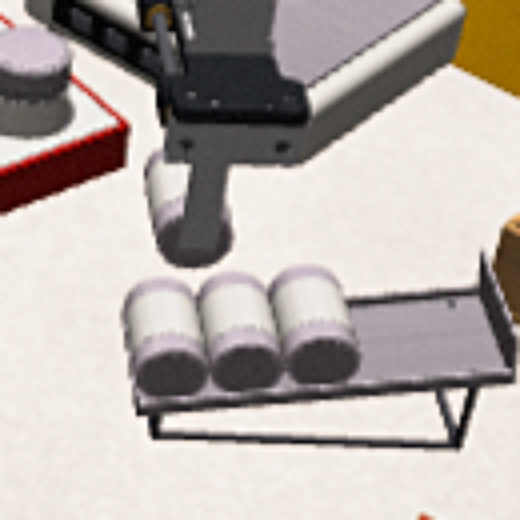

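The front tin is held level between the fingers (crop 190,215). The other three have rolled down, with the new front one against the lip at (165,345). Next I'll carry the tin to its recess.

Request:
{"fn": "servo_tool", "kwargs": {
  "plan": [
    [0,0.018,0.024,0,0,0,0],
    [0,0.03,0.0396,0,0,0,0],
    [0,0.03,0.0396,0,0,0,0],
    [0,0.03,0.0396,0,0,0,0],
    [0,0.0285,0.0374,0,0,0,0],
    [0,0.018,0.023,0,0,0,0],
    [0,0,0,0,0,0,-0.08],
    [0,0,0,0,0,0,-0.15]
  ]
}}

```text
time_s: 31.35
ee_pos: [0.5244, -0.1127, 0.1589]
eef_rot: [-3.141, -0.002, 2.609]
force: [0.0, 0.5, -1.3]
grip_width: 0.0638
grip_force: 20.0
```

Request:
{"fn": "servo_tool", "kwargs": {
  "plan": [
    [0,0,0,0,0,0,-0.15],
    [0,0,0,0,0,0,-0.12],
    [0,0,0,0,0,0,-0.055],
    [0,0,0,0.02,0,0,0],
    [0,0,0,0.03,0,0,0],
    [0,0,0,0.02,0,0,0],
    [0,0,0,0,0,0,0],
    [0,0,0,0,0,0,0]
  ]
}}

```text
time_s: 32.35
ee_pos: [0.525, -0.1134, 0.0904]
eef_rot: [-3.142, 0.0, 2.929]
force: [-0.8, 0.3, 0.3]
grip_width: 0.064
grip_force: 20.0
```

```bash
python3 t.py .5245 -.1133 .045 77.8;  python3 - <<'E'
from h import *
c=snap('side')
cv2.imwrite('pics/s3.png',cv2.cvtColor(cv2.resize(c['pixels'][170:270,230:360],(650,500)),cv2.COLOR_RGB2BGR))
E
```

```text
shift [ 0.0005 -0.      0.0454] turn [-0.0001  0.0003  0.0001] | pos [ 0.525  -0.1134  0.0904] t 32.35 F [-0.8  0.3  0.3] w 0.064 gf 20.0 q1,6 [-0.28 -1.64]
```

View pics/s3.png

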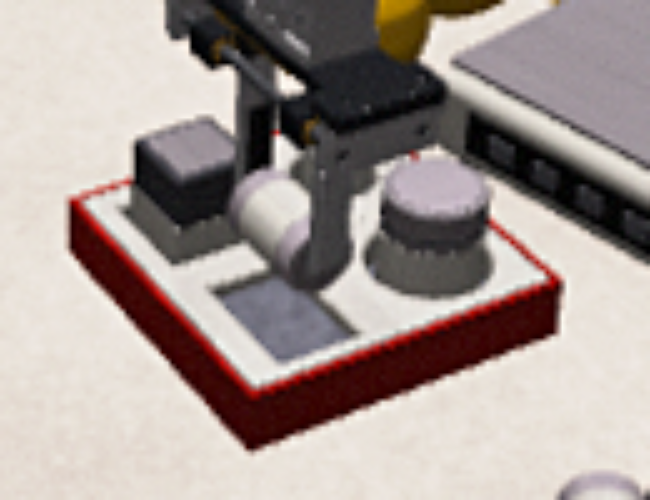

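The tin hangs aligned over the oblong recess (recess crop at (285,315), tin at (290,230)), clear of the caddies. Lowering it.

Request:
{"fn": "servo_tool", "kwargs": {
  "plan": [
    [0,0.0005,0,0.015,0,0,0],
    [0,0,0,0.015,0,0,0],
    [0,0,0,0.008,0,0,0],
    [0,0,0,0.004,0,0,0],
    [0,0,0,0,0,0,0],
    [0,0,0,0,0,0,0],
    [0,0,0,0,0,0,0],
    [0,0,0,0,0,0,0]
  ]
}}

```text
time_s: 33.4
ee_pos: [0.5244, -0.1132, 0.0481]
eef_rot: [-3.142, 0.0, 2.929]
force: [-0.6, 0.4, -1.5]
grip_width: 0.064
grip_force: 20.0
```

Request:
{"fn": "servo_tool", "kwargs": {
  "plan": [
    [0,0,0,0.001,0,0,0],
    [0,0,0,0.001,0,0,0],
    [0,0,0,0,0,0,0],
    [0,0,0,0,0,0,0],
    [0,0,0,0,0,0,0],
    [0,0,0,0,0,0,0],
    [0,0,0,0,0,0,0],
    [0,0,0,0,0,0,0]
  ]
}}

```text
time_s: 34.4
ee_pos: [0.5243, -0.1132, 0.0459]
eef_rot: [3.142, -0.0, 2.929]
force: [-0.5, 1.2, -0.2]
grip_width: 0.064
grip_force: 20.0
```

Request:
{"fn": "servo_tool", "kwargs": {
  "plan": [
    [0,0,0,0.001,0,0,0],
    [0,0,0,0,0,0,0],
    [0,0,0,0,0,0,0],
    [0,0,0,0,0,0,0],
    [0,0,0,0,0,0,0],
    [0,0,0,0,0,0,0],
    [0,0,0,0,0,0,0],
    [0,0,0,0,0,0,0]
  ]
}}

```text
time_s: 35.4
ee_pos: [0.5244, -0.1132, 0.045]
eef_rot: [-3.142, 0.0, 2.929]
force: [0.9, 0.4, 1.1]
grip_width: 0.0638
grip_force: 20.0
```

Request:
{"fn": "servo_tool", "kwargs": {
  "plan": [
    [0,0,0,0.0005,0,0,0],
    [0,0,0,0,0,0,0],
    [85,0,0,0,0,0,0],
    [85,0,0,0,0,0,0],
    [85,0,0,0,0,0,0],
    [85,0,0,0,0,0,0],
    [85,0,0,0,0,0,0],
    [85,0,0,0,0,0,0]
  ]
}}

```text
time_s: 36.4
ee_pos: [0.5243, -0.1132, 0.0444]
eef_rot: [-3.142, 0.0, 2.929]
force: [-0.0, -0.6, -1.4]
grip_width: 0.08
grip_force: 0.0
```

Request:
{"fn": "servo_tool", "kwargs": {
  "plan": [
    [85,0,0,-0.01,0,0,0],
    [85,0,0,-0.03,0,0,0],
    [85,0,0,-0.05,0,0,0],
    [85,0,0,-0.06,0,0,0],
    [85,0.05,0,-0.02,0,0,0],
    [85,0.05,0,0,0,0,0],
    [85,0.05,0,0,0,0,0],
    [85,0.03,0,0,0,0,0]
  ]
}}

```text
time_s: 37.4
ee_pos: [0.3467, -0.0748, 0.2151]
eef_rot: [-3.141, 0.001, 2.929]
force: [1.0, -0.4, 0.3]
grip_width: 0.0799
grip_force: 0.0
```

```bash
python3 - <<'E'
from h import *
c=snap('side');t=snap('top')
a=cv2.resize(c['pixels'][150:300,230:430],(533,400));b=cv2.resize(t['pixels'][132:222,226:316],(267,267))
b=np.vstack([b,np.zeros((133,267,3),np.uint8)])
cv2.imwrite('pics/s4.png',cv2.cvtColor(np.hstack([a,b]),cv2.COLOR_RGB2BGR))
W=cloud(t)
for n,x,y,r in(('round',.6205,-.1335,.045),('square',.5437,-.0148,.045),('pot',.6417,-.0358,.035),('tin',.523,-.113,.05)):
    m=(np.hypot(W[...,0]-x,W[...,1]-y)<r)&(W[...,2]>(.055 if n=='tin' else .066));P=W[m]
    zt=np.percentile(P[:,2],90);Q=P if n=='tin' else P[P[:,2]>np.median(P[:,2])-.008]
    print(n,np.round(cv2.minAreaRect(Q[:,:2].astype(np.float32)*1000)[0],1)-np.array([x,y])*1000,'median z',np.median(Q[:,2]).round(4),'p90',zt.round(4))
E
```

```text
round [ 2.1 -0.2] median z 0.0901 p90 0.0936
square [ 0.1 -0.1] median z 0.0916 p90 0.0957
pot [-0.3 -0.2] median z 0.0744 p90 0.0782
tin [0.4 0. ] median z 0.0679 p90 0.0747
```

View pics/s4.png

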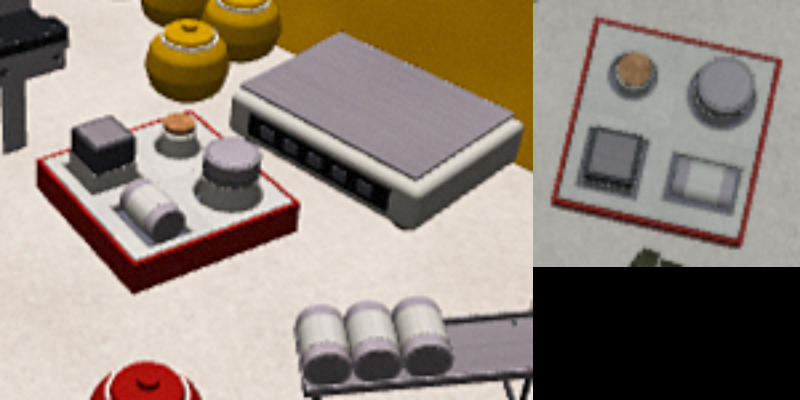

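The picture shows all four products in their recesses: pot (crop 633,73), round (723,88), square (613,155) and tin (703,178). Their top heights match the expected 90, 92, 74 and 72 mm, and the feeder tins have rolled to the lip. The arm is clear, so I'm handing in.

```bash
python3 -c "
from station import ctrl
print(ctrl.hand_in())"
```

```text
the job is handed in; nothing more can be done
None
```

The job is handed in at about 38 s of arm time: the final pictures show both caddies, the pot and the tin seated in their own recesses and the next tin at the feeder lip. The big caddy was never approached (its position was not re-measured), and the hand-in gave no verdict.

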